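# Stock the run tray: control pods in the feed tube, filled vials in their pockets

### The job

Stock the white run tray for the next test run: drop the three fresh control pods one by one into the feed tube so that they will be dispensed from its bottom in the order green, white, red, lying flat on one another, and set (do not drop) each of the two amber-filled vials upright in the pocket of its cap's colour. Leave the spent red pod with the black pierced top and the empty clear vial standing where they are.

Things in the scene. Friction and masses are not known exactly. Their poses are not given: they have to be found in the camera images.
- pod_green: Fresh control pod: plain solid green plastic cylinder, 32 mm diameter, 26 mm high, 30 g, top all one colour. Origin at the centre of its underside, z up; stands on the bench (z = 0).
- pod_white: Fresh control pod: plain solid white plastic cylinder, 32 mm diameter, 26 mm high, 30 g, top all one colour. Origin at the centre of its underside, z up; stands on the bench (z = 0).
- pod_red: Fresh control pod: plain solid red plastic cylinder, 32 mm diameter, 26 mm high, 30 g, top all one colour. Origin at the centre of its underside, z up; stands on the bench (z = 0).
- spent_pod: Spent pod, a look-alike that stays: red cylinder of the same size as the fresh pods, but with a black pierced disc 19 mm across in the middle of its top. Origin at the centre of its underside, z up; stands on the bench (z = 0).
- vial_yellow: Filled vial: orange-amber glass body 28 mm diameter up to 36 mm high, short neck, then a yellow screw cap 18 mm diameter from 40 mm to the top at 52 mm; about 40 g. Origin at the centre of its underside, z up; stands on the bench (z = 0).
- vial_blue: Filled vial: orange-amber glass body 28 mm diameter up to 36 mm high, short neck, then a blue screw cap 18 mm diameter from 40 mm to the top at 52 mm; about 40 g. Origin at the centre of its underside, z up; stands on the bench (z = 0).
- empty_vial: Empty vial, a look-alike that stays: same shape and size as the filled vials with a blue cap, but its glass body is clear and colourless. Origin at the centre of its underside, z up; stands on the bench (z = 0).
- feed_tube: Fixed upright clear tube on the tray, open top, 38 mm bore, orange flared mouth. Origin: centre of its underside, 4 mm above the bench, z up. From it: floor 5 mm up, bore ends at 68, 45 degree flare opens to 54 mm inside, 61 outside, at the rim 77 mm up. Pods let go in the mouth fall and stack flat; three fill it to 83 mm. The bottom outlet is shut; the lowest pod is dispensed first.
- pocket_yellow: Open square pocket with yellow walls, fixed on the white run tray: outside 48 x 48 mm, 20 mm high, inside 40 x 40 mm. Origin: centre of its underside, 4 mm above the bench; inner floor about 4 mm above it. Its x axis runs along the row of three stations on the tray (85 mm apart, their order varies), so fingers closing along its y axis clear the neighbours.
- pocket_blue: Open square pocket with blue walls, fixed on the white run tray: outside 48 x 48 mm, 20 mm high, inside 40 x 40 mm. Origin: centre of its underside, 4 mm above the bench; inner floor about 4 mm above it. Its x axis runs along the row of three stations on the tray (85 mm apart, their order varies), so fingers closing along its y axis clear the neighbours.
Mind the look-alikes: they are no part of the job. Leave any turquoise look-alike of the vial_blue alone. What is shaped like the vial_yellow but pink is not meant.

How it is judged:
At the end, for the whole second after the job is handed in: Green, white, red pods flat in the tube in that order from the bottom (heights within 6 mm, 8 mm of its axis); filled vials upright on the floor of their colour's pocket (13 mm of centre, all tilts under 0.2 rad); spent pod and empty vial within 20 mm of their start, upright; all at rest (0.02 m/s) (horizontal distance between each of pod_green, pod_white, pod_red and feed_tube below 0.008 m and z of pod_green in the frame of feed_tube between -0.001 and 0.011 m and angle between each of pod_green, pod_white, pod_red, vial_yellow, vial_blue, spent_pod, empty_vial's own z axis and vertical below 0.2 rad and linear speed of each of pod_green, pod_white, pod_red, vial_yellow, vial_blue, spent_pod, empty_vial below 0.02 m/s and z of pod_white in the frame of feed_tube between 0.025 and 0.037 m and z of pod_red in the frame of feed_tube between 0.051 and 0.063 m and horizontal distance between vial_yellow and pocket_yellow below 0.013 m and z of vial_yellow in the frame of pocket_yellow below 0.01 m and horizontal distance between vial_blue and pocket_blue below 0.013 m and z of vial_blue in the frame of pocket_blue below 0.01 m and distance of each of spent_pod, empty_vial from where it was at the start of the episode below 0.02 m); the robot touches nothing.
It fails at once if the spent pod or the empty vial is moved more than 25 mm from where it stood (distance of any of spent_pod, empty_vial from where it was at the start of the episode above 0.025 m).
It fails at once if a filled vial is dropped (falls free from more than about 20 mm) instead of being set down ((linear speed of vial_yellow above 0.65 m/s and contact force between vial_yellow and the fingers below 0.05 N) or (linear speed of vial_blue above 0.65 m/s and contact force between vial_blue and the fingers below 0.05 N)).
It also fails if it takes over 128 s, if anything falls off the work surface, if the arm or the gripper's body presses on something with over 40 N, if the wrist force passes 120 N, or if a joint passes its speed limit or range.

### The arm

A 7-joint arm with a two-finger parallel gripper is mounted at the origin on the work surface. World frame = base frame: x ahead of the robot, y to its left, z up, the work surface at z = 0. Lengths are in m, angles in rad, forces in N, time in s.
With the tool pointing down it reaches from about 0.35 to 0.9 m from the base axis. Payload 19.9 kg.
Tool frame: the origin (TCP) lies on the centre line of the jaws, within the pads' length; the fingertips stand 11 mm ahead of it and the grasp point (between the pads) lies 8 mm behind it; z points along the fingers, y is the line along which they close (so a half turn about z gives the same grasp; the last joint's range is limited). The gripper opens to 94 mm and grips with 3 to 60 N. Pads are 16 mm wide; open, the fingers measure 119 mm over their backs; the gripper's body (75 mm by 177 mm) begins 78 mm behind the grasp point.
Start: joints at [-1.371, 0.417, -0.01, 1.614, 0.005, 1.111, -0.053], TCP at [0.149, 0.607, 0.196] pointing down, gripper open.
Joint ranges: [-2.81, 2.81], [-0.39, 2.02], [-1.27, 1.25], [0.06, 2.57], [-1.19, 4.33], [0.19, 2], [-2.82, 2.82]. Speed limits (rad/s): [1.89, 1.89, 2.39, 2.39, 3.01, 3.01, 3.01].

### API

Orientations are given as a rotation vector (axis times angle).
In Python, from rig import env gives the robot as it stands.
- The arm moves only by the tool jog_arm, never from a script. Its argument "plan" is a list of rows, each an object with "delta_pos": the shift along the tool's x, y, z in cm, a list of three; "turn": the turn, a rotation vector about the tool's x, y, z in rad, a list of three. A call has 1 to 20 rows; each row shifts and turns the commanded pose from where the row before left it, along the tool's axes as they then stand; what a row does not reach is not made up. A row lasts 1/10 s, in which the tool goes at most 50 mm and 8.59 degrees, less where a joint would pass 70% of its speed; a pose out of reach is approached as far as the arm can. A call with a gripper value outside its range is refused whole. "gripper" is the opening, from 0 (shut) to 1 (fully open), set as the call begins (left out, the last holds). The fingers move at their own pace and stop on an object; the grip force is fixed at half the most. Time passes only in rows, so rows that do not move let the fingers close. It gives the time, the measured TCP pose, the force, the opening and the grip force at its end, in the units of the state.
- env.get_state(): the state, without advancing time (a new reading comes with each control period).
- env.grab_frame(name): name is "scene" or "top"; returns the picture (420x560x3 uint8, blue, green, red); there is no depth.
- env.calibration(name): a dict with "intrinsics" (3x3 intrinsics, pixels), "k1" (the pictures are not rectified: a ray, as slopes to the right and down, at radius r is drawn at 1 + k1 r^2 times it, then the intrinsics apply), "R" (3x3) and "t" (3): a world point X has camera coordinates R X + t. Camera axes: x right, y down, z forward; pixel columns grow to the right and rows downward; lengths in m; the calibration is good to about 2 mm. A picture is of the moment at which its call begins. calibration takes no time and is no camera call.
- env.job_done(): hands the job in; it is judged then, once.
Trained networks look in the newest picture that a camera, given by its name, has taken for a name from the list of things; names that differ only in an ending like _2 or _b are one class to them, and where a whole thing is asked for, a point or a joint stands for the part that bears it (a point fixed in the world has none). Each returns a list of dicts, best first, with "confidence" (0 to 1); they miss things now and then, are a little off and sometimes report something else, mostly with a low value. They report only what shows in the picture. A call takes as long as a camera call. They do not tell look-alikes from the thing itself.
- env.trace(camera, name): "region" (420x560 bool, what is visible of it) and "location" ([column, row] in pixels, amid what is visible of it).
- env.mark_of(camera, name): "location" ([column, row] in pixels: a listed point, or the origin of a listed thing).
The state is a dict: "time": time; "joint_positions": joint angles; "qvel": joint speeds; "effort": joint torques, N m; "ee_pos": TCP position; "eef_rot": TCP orientation; "ft_force": force on the tool from outside, world axes, zero at the start; "ft_torque": the same for the moment, N m; "grip_width": opening from 0.0 (shut) to 1.0 (fully open); "finger_force": force on a finger pad.
Only numpy, scipy, OpenCV 4.12 (cv2) and the standard library are available. Lean on these libraries where they do the work, as an engineer would, in place of code of your own. Each camera call takes 0.05 s, during which the arm holds its last target. There are 200 camera calls.

## Working session

There is one attempt and no reset: what is moved stays moved. The work goes in short steps, Python scripts to look and compute and a tool call to move; the robot and the scene stay as the last step left them, time stands still between calls to the robot, and variables do not carry over. Pictures are saved under pics/ and viewed, at most 14 in all, crops included, and the job is handed in when it is done.

Besides the shell and the picture viewer there is one more tool, called after "Request:" as name(argument=value, ...) on one line, values as JSON. jog_arm: Moves the arm, as the interface text tells. Its arguments: {"type":"object","properties":{"plan":{"type":"array"},"gripper":{"type":"number"}},"required":["plan"]}

```bash
mkdir -p pics; ls
python3 - <<'E'
from rig import env
import cv2,numpy as np
s=env.get_state();print({k:np.round(v,3) for k,v in s.items()})
for n in("top","scene"):
    f=env.grab_frame(n);cv2.imwrite(f"pics/{n}0.png",f)
    c=env.calibration(n);print(n,c)
E
```

```text
pics
{'time': np.float64(0.0), 'joint_positions': array([-1.371,  0.418, -0.01 ,  1.614,  0.005,  1.111, -0.053]), 'qvel': array([-0.   , -0.001,  0.002, -0.001,  0.001,  0.001, -0.   ]), 'effort': array([-0.0000e+00, -8.5124e+01,  6.3900e-01, -4.2598e+01, -4.9000e-02,
        1.9000e-02,  0.0000e+00]), 'ee_pos': array([0.149, 0.607, 0.196]), 'eef_rot': array([-3.770e-01, -3.119e+00,  2.000e-03]), 'ft_force': array([ 0.514,  1.048, -1.17 ]), 'ft_torque': array([-0.016,  0.006, -0.008]), 'finger_force': np.float64(0.0), 'grip_width': np.float64(1.001)}
top {'intrinsics': array([[448.58103258,   0.        , 279.40428127],
       [  0.        , 448.58103258, 208.03464252],
       [  0.        ,   0.        ,   1.        ]]), 'k1': -0.1189576245203065, 'R': array([[-0.01229928, -0.99985241, -0.01199566],
       [-0.98136163,  0.01437092, -0.191632  ],
       [ 0.19177611,  0.00941514, -0.98139354]]), 't': array([-0.00911434,  0.49754837,  0.83106633])}
scene {'intrinsics': array([[447.22726126,   0.        , 277.21282563],
       [  0.        , 447.22726126, 217.89815725],
       [  0.        ,   0.        ,   1.        ]]), 'k1': -0.020914032295271414, 'R': array([[ 0.76281519,  0.64660733, -0.00345639],
       [ 0.52012261, -0.61675698, -0.59083272],
       [-0.38416852,  0.44889843, -0.80678668]]), 't': array([-0.35976782, -0.23654519,  1.09034758])}
```

View pics/top0.png

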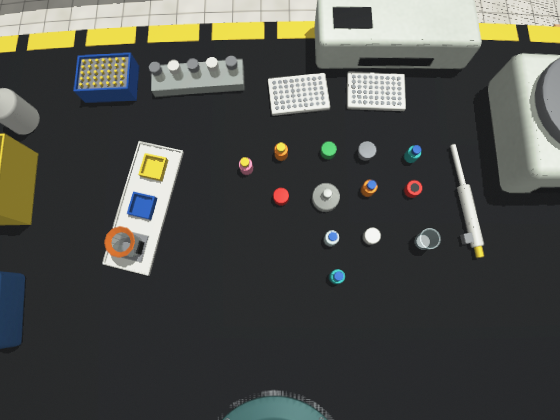

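View pics/scene0.png

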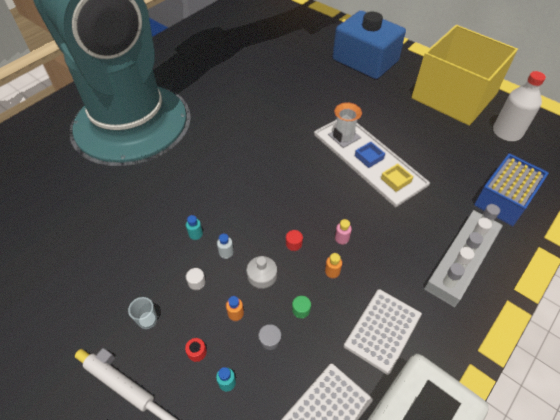

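```bash
cat > h.py <<'E'
import numpy as np,cv2
from rig import env
from scipy.spatial.transform import Rotation as Rn
def ray(cam,uv):
    c=env.calibration(cam);K=c["intrinsics"];k=float(c["k1"])
    d=np.array([(uv[0]-K[0,2])/K[0,0],(uv[1]-K[1,2])/K[1,1]]);p=d.copy()
    for _ in range(20): p=d/(1+k*(p@p))
    R=np.array(c["R"]);t=np.array(c["t"]);return -R.T@t,R.T@np.array([p[0],p[1],1.])
def atz(cam,uv,z):
    o,d=ray(cam,uv);return o+d*(z-o[2])/d[2]
def proj(cam,X):
    c=env.calibration(cam);q=np.array(c["R"])@X+c["t"];p=q[:2]/q[2];p=p*(1+c["k1"]*(p@p))
    return p*np.diag(c["intrinsics"])[:2]+np.array(c["intrinsics"])[:2,2]
def delta(pos):
    s=env.get_state();R=Rn.from_rotvec(s["eef_rot"]);return R.inv().apply(np.array(pos)-s["ee_pos"])*100
E
python3 - <<'E'
from h import *
H={"feed_tube":.004,"pocket_yellow":.004,"pocket_blue":.004}
for n in ["pod_green","pod_white","pod_red","spent_pod","vial_yellow","vial_blue","empty_vial","feed_tube","pocket_yellow","pocket_blue"]:
  for cam in("top","scene"):
    for r in env.mark_of(cam,n)[:4]:
        print(n,cam,round(r["confidence"],2),np.round(r["location"]),np.round(atz(cam,r["location"],H.get(n,0)),3)[:2])
E
```

```text
pod_green top 0.37 [143. 205.] [0.518 0.271]
pod_green scene 0.91 [302. 312.] [ 0.632 -0.121]
pod_white top 0.77 [370. 239.] [ 0.439 -0.199]
pod_white scene 0.59 [197. 281.] [ 0.444 -0.198]
pod_white scene 0.17 [394. 180.] [0.593 0.249]
pod_red top 0.78 [281. 202.] [ 0.52  -0.018]
pod_red scene 0.78 [296. 244.] [ 0.533 -0.016]
spent_pod top 0.68 [414. 191.] [ 0.538 -0.299]
spent_pod scene 0.93 [200. 353.] [ 0.548 -0.29 ]
vial_yellow top 0.77 [284. 153.] [ 0.626 -0.026]
vial_yellow top 0.76 [246. 171.] [0.588 0.055]
vial_yellow top 0.7 [334. 240.] [ 0.438 -0.126]
vial_yellow scene 0.8 [343. 239.] [0.598 0.053]
vial_yellow scene 0.55 [333. 273.] [ 0.627 -0.023]
vial_blue top 0.73 [338. 275.] [ 0.367 -0.132]
vial_blue top 0.65 [409. 158.] [ 0.611 -0.293]
vial_blue top 0.48 [367. 191.] [ 0.541 -0.199]
vial_blue scene 0.72 [195. 235.] [ 0.367 -0.129]
vial_blue scene 0.67 [226. 380.] [ 0.611 -0.294]
vial_blue scene 0.56 [235. 313.] [ 0.542 -0.199]
empty_vial top 0.55 [331. 239.] [ 0.44 -0.12]
empty_vial scene 0.5 [230. 252.] [ 0.448 -0.114]
feed_tube top 0.72 [132. 246.] [0.431 0.291]
feed_tube top 0.38 [285. 153.] [ 0.623 -0.028]
feed_tube top 0.16 [414. 190.] [ 0.54  -0.297]
feed_tube scene 0.58 [344. 137.] [0.435 0.286]
pocket_yellow top 0.77 [151. 168.] [0.596 0.256]
pocket_yellow scene 0.56 [394. 180.] [0.596 0.247]
pocket_blue top 0.79 [143. 206.] [0.514 0.27 ]
pocket_blue top 0.65 [326. 154.] [ 0.621 -0.116]
pocket_blue scene 0.83 [369. 161.] [0.522 0.261]
pocket_blue scene 0.37 [332. 272.] [ 0.626 -0.022]
```

The picture matches the networks: green (329,150), white (372,236), red (281,197), amber yellow-cap vial (281,151) and amber blue-cap vial (370,187). The spent pod is at (414,188) and the empty vial at (332,238). The pink and turquoise vials are decoys. On the tray, from the robot outward, are tube, blue pocket and yellow pocket. Next I refine the poses by fitting silhouettes.

```bash
cat > fit.py <<'E'
from h import *
from scipy.optimize import least_squares
A=np.linspace(0,2*np.pi,48,endpoint=False)
def ring(r,z): return np.c_[r*np.cos(A),r*np.sin(A),0*A+z]
POD=[[ring(.016,0),ring(.016,.026)]]
VIAL=[[ring(.014,0),ring(.014,.036)],[ring(.009,.036),ring(.009,.052)]]
TUBE=[[ring(.0235,.072),ring(.0305,.081)]]
def sq(z,th):
    c=np.array([[1,1],[1,-1],[-1,-1],[-1,1]])*.024;R=np.array([[np.cos(th),-np.sin(th)],[np.sin(th),np.cos(th)]])
    return np.c_[c@R.T,[z]*4]
def cen(cam,model,xy):
    m=np.zeros((420*8,560*8),np.uint8)
    for part in model:
        P=np.vstack(part)+np.r_[xy,0]
        h=cv2.convexHull(np.array([proj(cam,p) for p in P],np.float32))
        cv2.fillConvexPoly(m,np.round((h+.5)*8-.5).astype(np.int32),255)
    M=cv2.moments(m,True);return (np.array([M["m10"],M["m01"]])/M["m00"]+.5)/8-.5,M["m00"]/64
def fit(cam,model,mask,xy0,hull=False):
    mask=mask.astype(np.uint8)
    if hull:
        n=np.argwhere(mask)[:,::-1].astype(np.int32);mask=cv2.fillConvexPoly(mask*0,cv2.convexHull(n),1)
    M=cv2.moments(mask,True);c=np.array([M["m10"],M["m01"]])/M["m00"];x=np.array(xy0,float)
    for _ in range(5):
        e=c-cen(cam,model,x)[0];J=np.array([(cen(cam,model,x+d)[0]-cen(cam,model,x-d)[0])/.01 for d in np.eye(2)*.005]).T
        x=x+np.linalg.solve(J,e)
    return x,M["m00"],cen(cam,model,x)[1]
E
cat > hsv.py <<'E'
from fit import *
hue={"orange":((5,150,80),(14,255,255)),"yellow":((22,130,60),(35,255,255)),"blue":((105,150,50),(122,255,255))}
def cmask(f,col,near,rad):
    m=cv2.inRange(cv2.cvtColor(f,cv2.COLOR_BGR2HSV),*hue[col]);yy,xx=np.mgrid[:420,:560]
    return (m>0)&(np.hypot(xx-near[0],yy-near[1])<rad)
E
python3 - <<'E'
from hsv import *
T={"pod_green":(POD,(.632,-.121)),"pod_white":(POD,(.442,-.198)),"pod_red":(POD,(.528,-.017)),"spent_pod":(POD,(.543,-.295)),
"vial_yellow":(VIAL,(.627,-.024)),"vial_blue":(VIAL,(.541,-.199)),"empty_vial":(VIAL,(.444,-.117))}
F={c:env.grab_frame(c) for c in("top","scene")}
for n,(m,xy) in T.items():
  for cam in F:
    p=cen(cam,m,np.array(xy))[0]
    rs=[r for r in env.trace(cam,n) if np.hypot(*(np.array(r["location"])-p))<12]
    if not rs: print(n,cam,"none");continue
    x,a,b=fit(cam,m,rs[0]["region"],xy);print(n,cam,np.round(x,4),a,round(b))
th=np.arctan2(-.035,.163)
for n,c,m,xy,z in(("tube","orange",TUBE,(.433,.289),.077),("pkY","yellow",[[sq(.004,th),sq(.024,th)]],(.596,.252),.014),("pkB","blue",[[sq(.004,th),sq(.024,th)]],(.517,.267),.014)):
  for cam in F:
    k=cmask(F[cam],c,proj(cam,np.r_[xy,z]),24)
    x,a,b=fit(cam,m,k,xy,True);print(n,cam,np.round(x,4),a,round(b))
E
```

```text
pod_green top [ 0.6257 -0.1196] 230.0 239
pod_green scene [ 0.6282 -0.1179] 290.0 361
pod_white top [ 0.4453 -0.2001] 216.0 244
pod_white scene [ 0.4454 -0.2004] 316.0 343
pod_red top [ 0.5279 -0.0188] 185.0 233
pod_red scene [ 0.5296 -0.0182] 282.0 303
spent_pod top [ 0.5409 -0.2921] 228.0 253
spent_pod scene [ 0.5419 -0.2925] 395.0 408Traceback (most recent call last):
  File "<stdin>", line 10, in <module>
  File "fit.py", line 24, in fit
    e=c-cen(cam,model,x)[0];J=np.array([(cen(cam,model,x+d)[0]-cen(cam,model,x-d)[0])/.01 for d in np.eye(2)*.005]).T
        ~~~^^^^^^^^^^^^^
  File "fit.py", line 15, in cen
    h=cv2.convexHull(np.array([proj(cam,p) for p in P],np.float32))
                               ~~~~^^^^^^^
  File "h.py", line 12, in proj
    c=env.calibration(cam);q=np.array(c["R"])@X+c["t"];p=q[:2]/q[2];p=p*(1+c["k1"]*(p@p))
ValueError: time passes only in moves, steps and waits
```

```bash
sed -i 's/env.calibration(cam)/CAL[cam]/; /^from rig/a CAL={c:env.calibration(c) for c in("top","scene")}' h.py
python3 - <<'E'
from hsv import *
T={"vial_yellow":(VIAL,(.627,-.024)),"vial_blue":(VIAL,(.541,-.199)),"empty_vial":(VIAL,(.444,-.117))}
F={c:env.grab_frame(c) for c in("top","scene")}
th=np.arctan2(-.035,.163)
for n,c,m,xy,z in(("tube","orange",TUBE,(.433,.289),.077),("pkY","yellow",[[sq(.004,th),sq(.024,th)]],(.596,.252),.014),("pkB","blue",[[sq(.004,th),sq(.024,th)]],(.517,.267),.014)):
  for cam in F:
    k=cmask(F[cam],c,proj(cam,np.r_[xy,z]),24)
    x,a,b=fit(cam,m,k,xy,True);print(n,cam,np.round(x,4),a,round(b))
for n,(m,xy) in T.items():
  for cam in F:
    p=cen(cam,m,np.array(xy))[0]
    rs=[r for r in env.trace(cam,n) if np.hypot(*(np.array(r["location"])-p))<12]
    if not rs: print(n,cam,"none");continue
    x,a,b=fit(cam,m,rs[0]["region"],xy);print(n,cam,np.round(x,4),a,round(b))
print(env.get_state()["time"])
E
```

```text
tube top [0.4311 0.2889] 732.0 783
tube scene [0.4313 0.2903] 361.0 412
pkY top [0.5966 0.2497] 585.0 613
pkY scene [0.5973 0.2489] 494.0 579
pkB top [0.5142 0.2696] 593.0 624
pkB scene [0.5128 0.2747] 288.0 526
vial_yellow top [ 0.6234 -0.0204] 176.0 212
vial_yellow scene [ 0.6242 -0.0191] 319.0 332
vial_blue top [ 0.5419 -0.199 ] 189.0 216
vial_blue scene [ 0.5435 -0.1987] 324.0 349
empty_vial top [ 0.442 -0.118] 172.0 196
empty_vial scene [ 0.4409 -0.1179] 275.0 321
2.05
```

Run:
```python
from h import *
P=dict(green=(.627,-.119),white=(.4453,-.2003),red=(.5288,-.0185),vy=(.6238,-.0198),vb=(.5427,-.1988),tube=(.431,.2895),pY=(.597,.2493),pB=(.514,.2694))
s=env.get_state();R=Rn.from_rotvec(s["eef_rot"]);print(R.as_matrix().round(4))
def leg(a,b):print(a,b,np.round(R.inv().apply(np.r_[np.array(P[b])-P[a],0])*100,2))
P["s"]=s["ee_pos"][:2];print(s["ee_pos"])
for a,b in [("s","green"),("green","tube"),("tube","white"),("tube","red"),("tube","vy"),("vy","pY"),("pY","vb"),("vb","pB")]:leg(a,b)
```

```text
[[-9.712e-01  2.385e-01 -0.000e+00]
 [ 2.385e-01  9.712e-01 -1.000e-04]
 [ 0.000e+00 -1.000e-04 -1.000e+00]]
[0.14900401 0.60694405 0.19621704]
s green [-63.73 -59.1    0.  ]
green tube [28.78 35.   -0.  ]
tube white [-13.07 -47.23   0.  ]
tube red [-16.84 -27.58   0.  ]
tube vy [-26.1  -25.44   0.  ]
vy pY [ 9.02 25.49 -0.  ]
pY vb [ -5.41 -44.81   0.  ]
vb pB [13.95 44.78 -0.  ]
```

Request:
jog_arm(plan=[{"delta_pos":[-3.186,-2.955,0.2]},{"delta_pos":[-3.186,-2.955,0.2]},{"delta_pos":[-3.186,-2.955,0.2]},{"delta_pos":[-3.186,-2.955,0.2]},{"delta_pos":[-3.186,-2.955,0.2]},{"delta_pos":[-3.186,-2.955,0.2]},{"delta_pos":[-3.186,-2.955,0.2]},{"delta_pos":[-3.186,-2.955,0.2]},{"delta_pos":[-3.186,-2.955,0.2]},{"delta_pos":[-3.186,-2.955,0.2]},{"delta_pos":[-3.186,-2.955,0.2]},{"delta_pos":[-3.186,-2.955,0.2]},{"delta_pos":[-3.186,-2.955,0.2]},{"delta_pos":[-3.186,-2.955,0.2]},{"delta_pos":[-3.186,-2.955,0.2]},{"delta_pos":[-3.186,-2.955,0.2]},{"delta_pos":[-3.186,-2.955,0.2]},{"delta_pos":[-3.186,-2.955,0.2]},{"delta_pos":[-3.186,-2.955,0.2]},{"delta_pos":[-3.186,-2.955,0.2]}], gripper=0.6)

```text
invalid input at $.plan[0]: expected keys delta_pos, turn
```

Run:
```python
from h import *
env.grab_frame("top");s=env.get_state();print(s["time"],s["ee_pos"],s["grip_width"],s["joint_positions"],delta((.627,-.119,.024)))
```

```text
2.1 [0.1490425  0.60693908 0.19621139] 1.0003391904594474 [-1.37148286  0.41741067 -0.01030497  1.61361665  0.00468529  1.11069054
 -0.05301691] [-63.73017564 -59.09749703  17.22868263]
```

Request:
jog_arm(plan=[{"delta_pos":[-3.186,-2.955,0.2],"turn":[0,0,0]},{"delta_pos":[-3.186,-2.955,0.2],"turn":[0,0,0]},{"delta_pos":[-3.186,-2.955,0.2],"turn":[0,0,0]},{"delta_pos":[-3.186,-2.955,0.2],"turn":[0,0,0]},{"delta_pos":[-3.186,-2.955,0.2],"turn":[0,0,0]},{"delta_pos":[-3.186,-2.955,0.2],"turn":[0,0,0]},{"delta_pos":[-3.186,-2.955,0.2],"turn":[0,0,0]},{"delta_pos":[-3.186,-2.955,0.2],"turn":[0,0,0]},{"delta_pos":[-3.186,-2.955,0.2],"turn":[0,0,0]},{"delta_pos":[-3.186,-2.955,0.2],"turn":[0,0,0]},{"delta_pos":[-3.186,-2.955,0.2],"turn":[0,0,0]},{"delta_pos":[-3.186,-2.955,0.2],"turn":[0,0,0]},{"delta_pos":[-3.186,-2.955,0.2],"turn":[0,0,0]},{"delta_pos":[-3.186,-2.955,0.2],"turn":[0,0,0]},{"delta_pos":[-3.186,-2.955,0.2],"turn":[0,0,0]},{"delta_pos":[-3.186,-2.955,0.2],"turn":[0,0,0]},{"delta_pos":[-3.186,-2.955,0.2],"turn":[0,0,0]},{"delta_pos":[-3.186,-2.955,0.2],"turn":[0,0,0]},{"delta_pos":[-3.186,-2.955,0.2],"turn":[0,0,0]},{"delta_pos":[-3.186,-2.955,0.2],"turn":[0,0,0]}], gripper=0.6)

```text
time: 4.1
ee_pos: [0.6278, -0.1204, 0.1562]
eef_rot: [0.377, 3.119, 0.0]
ft_force: [0.1, 0.4, 0.7]
grip_width: 0.604
finger_force: 0.0
```

Run:
```python
from h import *
for _ in range(3):env.grab_frame("top")
s=env.get_state();print(s["time"],s["ee_pos"],s["eef_rot"],s["grip_width"],s["joint_positions"],delta((.627,-.119,.024)))
```

```text
4.25 [ 0.62714173 -0.12178563  0.15565656] [-3.82765156e-01 -3.11769526e+00  2.18657104e-03] 0.6006452917227277 [-0.17105024  0.51105404  0.43375115  1.62781521 -0.2368041   1.05569127
  1.65777249] [ 0.07699094  0.2858372  13.16528291]
```

Request:
jog_arm(plan=[{"delta_pos":[0.1,0.3,3.0],"turn":[0,0,0]},{"delta_pos":[0,0,3.5],"turn":[0,0,0]},{"delta_pos":[0,0,3.5],"turn":[0,0,0]},{"delta_pos":[0,0,2.1],"turn":[0,0,0]},{"delta_pos":[0,0,1.1],"turn":[0,0,0]},{"delta_pos":[0,0,0],"turn":[0,0,0]}])

```text
time: 4.85
ee_pos: [0.626, -0.1149, 0.0235]
eef_rot: [-0.376, -3.117, -0.0]
ft_force: [0.9, -0.0, 0.1]
grip_width: 0.603
finger_force: 0.0
```

Request:
jog_arm(plan=[{"delta_pos":[0,0,0],"turn":[0,0,0]},{"delta_pos":[0,0,0],"turn":[0,0,0]},{"delta_pos":[0,0,0],"turn":[0,0,0]},{"delta_pos":[0,0,0],"turn":[0,0,0]},{"delta_pos":[0,0,0],"turn":[0,0,0]},{"delta_pos":[0,0,0],"turn":[0,0,0]}], gripper=0.2)

```text
time: 5.45
ee_pos: [0.6267, -0.1158, 0.0244]
eef_rot: [0.377, 3.119, -0.0]
ft_force: [0.6, 0.4, -0.5]
grip_width: 0.201
finger_force: 0.0
```

Run:
```python
from h import *
a=env.grab_frame("top");b=env.grab_frame("scene");s=env.get_state();print(s["ee_pos"],s["grip_width"])
cv2.imwrite("pics/c1.png",np.hstack([cv2.resize(a[90:270,230:430],(400,360)),cv2.resize(b[220:400,180:380],(400,360))]))
```

```text
[ 0.62666308 -0.11585555  0.02431801] 0.20122885113031422
```

View pics/c1.png

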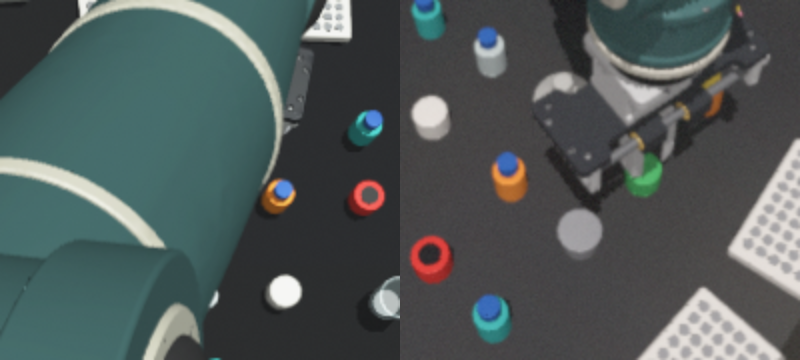

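Run:
```python
from h import *
b=env.grab_frame("scene");s=env.get_state();p=s["ee_pos"];R=Rn.from_rotvec(s["eef_rot"])
im=cv2.resize(b[230:340,240:380],None,fx=5.6,fy=5.4)
def dot(X,c):
    u=proj("scene",X);cv2.circle(im,(int((u[0]-240)*5.6),int((u[1]-230)*5.4)),4,c,-1)
dot(p,(255,255,255))
for d in(-.0095,.0095): dot(p+R.apply([0,d,.011]),(255,0,255))
for d in(-.047,.047): dot(p+R.apply([0,d,.011]),(0,255,255))
cv2.imwrite("pics/c2.png",im)
```

```text
(no output)
```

View pics/c2.png

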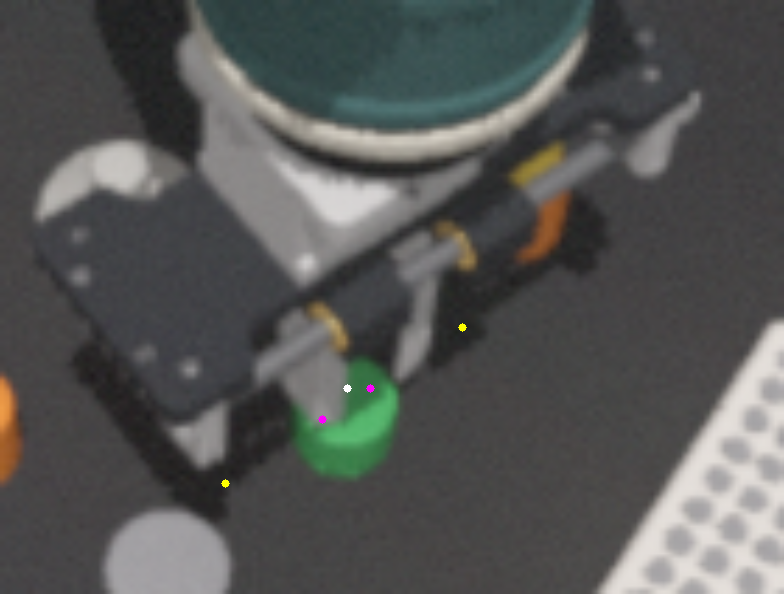

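Request:
jog_arm(plan=[{"delta_pos":[0,0,0],"turn":[0,0,0]},{"delta_pos":[0,0,0],"turn":[0,0,0]},{"delta_pos":[0,0,0],"turn":[0,0,0]},{"delta_pos":[0,0,0],"turn":[0,0,0]}], gripper=0.0)

```text
time: 6.0
ee_pos: [0.6267, -0.1158, 0.0243]
eef_rot: [0.377, 3.119, -0.0]
ft_force: [0.2, 0.1, 0.8]
grip_width: 0.005
finger_force: 0.0
```

Run:
```python
from h import *
b=env.grab_frame("scene");s=env.get_state();print(s["grip_width"],s["finger_force"],s["ft_force"])
im=cv2.resize(b[230:340,240:380],None,fx=5.6,fy=5.4);cv2.imwrite("pics/c3.png",im)
```

```text
0.00420427676793072 0.0 [-0.77116115 -0.36304856 -0.25136663]
```

View pics/c3.png

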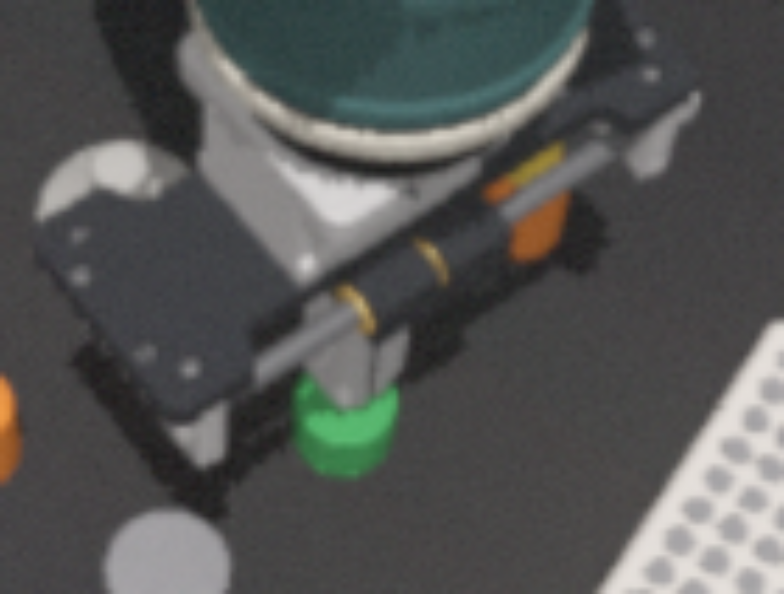

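The closed fingers seem to stand above the pod top, tip near crop (350,405), so the tip is higher than the reading implies. I'll probe down gently to calibrate height.

Request:
jog_arm(plan=[{"delta_pos":[0,0,0.1],"turn":[0,0,0]},{"delta_pos":[0,0,0],"turn":[0,0,0]},{"delta_pos":[0,0,0],"turn":[0,0,0]}])

```text
time: 6.35
ee_pos: [0.6266, -0.1158, 0.0233]
eef_rot: [-0.377, -3.119, 0.0]
ft_force: [0.7, 0.1, -0.3]
grip_width: 0.003
finger_force: 0.0
```

Request:
jog_arm(plan=[{"delta_pos":[0,0,0.1],"turn":[0,0,0]},{"delta_pos":[0,0,0],"turn":[0,0,0]},{"delta_pos":[0,0,0],"turn":[0,0,0]}])

```text
time: 6.65
ee_pos: [0.6266, -0.1159, 0.0223]
eef_rot: [-0.377, -3.119, 0.0]
ft_force: [-0.2, -0.4, -0.5]
grip_width: 0.004
finger_force: 0.0
```

Request:
jog_arm(plan=[{"delta_pos":[0,0,0.1],"turn":[0,0,0]},{"delta_pos":[0,0,0],"turn":[0,0,0]},{"delta_pos":[0,0,0],"turn":[0,0,0]}])

```text
time: 6.95
ee_pos: [0.6267, -0.1158, 0.0213]
eef_rot: [0.377, 3.119, -0.0]
ft_force: [0.2, -0.3, -0.5]
grip_width: 0.004
finger_force: 0.0
```

Request:
jog_arm(plan=[{"delta_pos":[0,0,0.1],"turn":[0,0,0]},{"delta_pos":[0,0,0.1],"turn":[0,0,0]},{"delta_pos":[0,0,0.1],"turn":[0,0,0]},{"delta_pos":[0,0,0],"turn":[0,0,0]}])

```text
time: 7.35
ee_pos: [0.6266, -0.1158, 0.0181]
eef_rot: [-0.377, -3.119, 0.0]
ft_force: [0.2, 0.1, 0.0]
grip_width: 0.006
finger_force: 0.0
```

Run:
```python
from h import *
b=env.grab_frame("scene");s=env.get_state();print(s["grip_width"],s["finger_force"],s["ft_force"])
im=cv2.resize(b[230:340,240:380],None,fx=5.6,fy=5.4);cv2.imwrite("pics/c4.png",im)
```

```text
0.004620505284873516 0.0 [-0.18467566  0.11596145 -0.06063807]
```

View pics/c4.png

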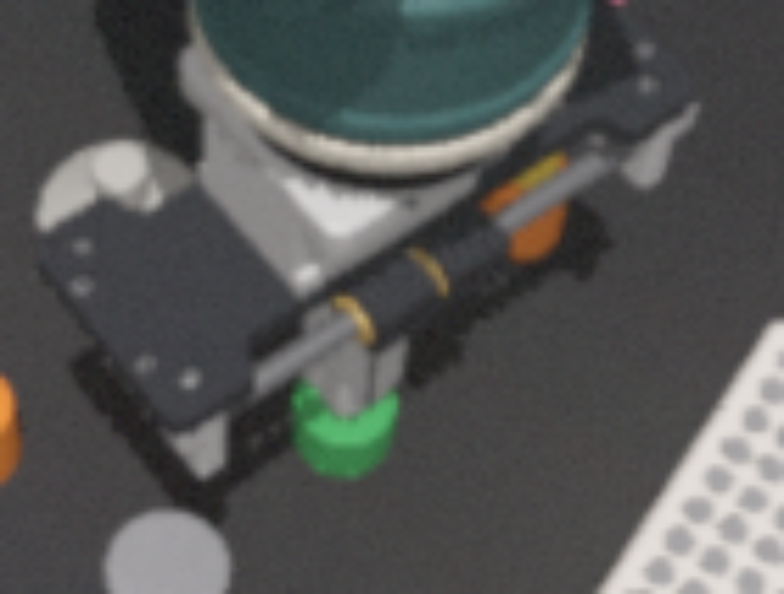

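Request:
jog_arm(plan=[{"delta_pos":[0,0,0.1],"turn":[0,0,0]},{"delta_pos":[0,0,0.1],"turn":[0,0,0]},{"delta_pos":[0,0,0],"turn":[0,0,0]}])

```text
time: 7.7
ee_pos: [0.6269, -0.1158, 0.0171]
eef_rot: [0.377, 3.118, 0.0]
ft_force: [-3.9, 2.2, 13.0]
grip_width: 0.003
finger_force: 6.6
```

Request:
jog_arm(plan=[{"delta_pos":[0,0,0.1],"turn":[0,0,0]},{"delta_pos":[0,0,0.1],"turn":[0,0,0]},{"delta_pos":[0,0,0],"turn":[0,0,0]}])

```text
time: 8.0
ee_pos: [0.6272, -0.1159, 0.0168]
eef_rot: [0.377, 3.118, 0.001]
ft_force: [-15.1, 4.6, 42.2]
grip_width: 0.005
finger_force: 21.1
```

Request:
jog_arm(plan=[{"delta_pos":[0,0,0.1],"turn":[0,0,0]},{"delta_pos":[0,0,0],"turn":[0,0,0]},{"delta_pos":[0,0,0],"turn":[0,0,0]}])

```text
time: 8.3
ee_pos: [0.6273, -0.1159, 0.0167]
eef_rot: [0.377, 3.117, 0.002]
ft_force: [-21.1, 5.7, 56.3]
grip_width: 0.004
finger_force: 28.3
```

Contact with the pod top (26 mm) came at reported z≈0.017. The true tip is therefore about 9 mm above the reported TCP height, so the reading is ~20 mm low. I'll back off and check the lateral offset.

Request:
jog_arm(plan=[{"delta_pos":[0,0,-0.5],"turn":[0,0,0]},{"delta_pos":[0,0,-0.5],"turn":[0,0,0]},{"delta_pos":[0,0,-2.0],"turn":[0,0,0]},{"delta_pos":[0,0,-2.0],"turn":[0,0,0]},{"delta_pos":[0,0,0],"turn":[0,0,0]},{"delta_pos":[0,0,0],"turn":[0,0,0]}], gripper=0.0)

```text
time: 8.9
ee_pos: [0.6267, -0.1157, 0.0633]
eef_rot: [0.377, 3.119, 0.0]
ft_force: [-0.4, 1.1, -0.5]
grip_width: 0.005
finger_force: 0.0
```

Run:
```python
from fit import *
print("tip guess xy",atz("scene",(302.5,307.4),.027),atz("scene",(240+358/5.6,230+412/5.4),.027))
s=env.get_state();p=s["ee_pos"];print(p,s["eef_rot"]);b=env.grab_frame("scene")
im=cv2.resize(b[210:350,220:360],None,fx=4.2,fy=4.2)
for dz,c in((.011,(255,0,255)),(-.009,(0,255,255))):
    u=proj("scene",p-[0,0,dz]);print(u);cv2.circle(im,(int((u[0]-220)*4.2),int((u[1]-210)*4.2)),3,c,-1)
cv2.imwrite("pics/c5.png",im)
r=env.trace("scene","pod_green");x,a,c=fit("scene",POD,r[0]["region"],(.627,-.119));print("pod now",x,a,c)
```

```text
tip guess xy [ 0.63421162 -0.12433959  0.027     ] [ 0.63481334 -0.12113588  0.027     ]
[ 0.62673595 -0.11571033  0.06325923] [3.77037037e-01 3.11850680e+00 1.49029057e-05]
[302.83766858 294.75773029]
[303.35728086 289.29799056]
pod now [ 0.62834184 -0.11910726] 334.0 361.15625
```

View pics/c5.png

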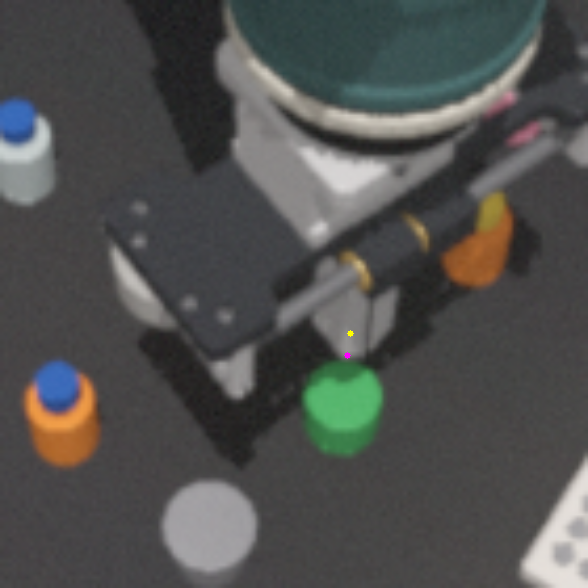

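Request:
jog_arm(plan=[{"delta_pos":[0.1,-0.25,0],"turn":[0,0,0]},{"delta_pos":[0,0,0],"turn":[0,0,0]},{"delta_pos":[0,0,0],"turn":[0,0,0]},{"delta_pos":[0,0,0],"turn":[0,0,0]},{"delta_pos":[0,0,2.0],"turn":[0,0,0]},{"delta_pos":[0,0,2.0],"turn":[0,0,0]},{"delta_pos":[0,0,1.0],"turn":[0,0,0]},{"delta_pos":[0,0,0.9],"turn":[0,0,0]},{"delta_pos":[0,0,0],"turn":[0,0,0]},{"delta_pos":[0,0,0],"turn":[0,0,0]}], gripper=0.7)

```text
time: 10.0
ee_pos: [0.6254, -0.1182, 0.0048]
eef_rot: [0.377, 3.118, -0.0]
ft_force: [0.4, 0.2, 0.3]
grip_width: 0.695
finger_force: 0.0
```

Request:
jog_arm(plan=[{"delta_pos":[0,0,0],"turn":[0,0,0]},{"delta_pos":[0,0,0],"turn":[0,0,0]},{"delta_pos":[0,0,0],"turn":[0,0,0]},{"delta_pos":[0,0,0],"turn":[0,0,0]},{"delta_pos":[0,0,0],"turn":[0,0,0]},{"delta_pos":[0,0,0],"turn":[0,0,0]}], gripper=0.2)

```text
time: 10.6
ee_pos: [0.6252, -0.118, 0.0044]
eef_rot: [0.377, 3.119, -0.0]
ft_force: [-0.3, 0.1, 3.0]
grip_width: 0.332
finger_force: 30.0
```

Request:
jog_arm(plan=[{"delta_pos":[0,0,-3],"turn":[0,0,0]},{"delta_pos":[0,0,-4],"turn":[0,0,0]},{"delta_pos":[0,0,-4],"turn":[0,0,0]},{"delta_pos":[0,0,-2],"turn":[0,0,0]},{"delta_pos":[2.4,2.913,0],"turn":[0,0,0]},{"delta_pos":[2.4,2.913,0],"turn":[0,0,0]},{"delta_pos":[2.4,2.913,0],"turn":[0,0,0]},{"delta_pos":[2.4,2.913,0],"turn":[0,0,0]},{"delta_pos":[2.4,2.913,0],"turn":[0,0,0]},{"delta_pos":[2.4,2.913,0],"turn":[0,0,0]},{"delta_pos":[2.4,2.913,0],"turn":[0,0,0]},{"delta_pos":[2.4,2.913,0],"turn":[0,0,0]},{"delta_pos":[2.4,2.913,0],"turn":[0,0,0]},{"delta_pos":[2.4,2.913,0],"turn":[0,0,0]},{"delta_pos":[2.4,2.913,0],"turn":[0,0,0]},{"delta_pos":[2.4,2.913,0],"turn":[0,0,0]},{"delta_pos":[0,0,0],"turn":[0,0,0]},{"delta_pos":[0,0,0],"turn":[0,0,0]},{"delta_pos":[0,0,0],"turn":[0,0,0]},{"delta_pos":[0,0,0],"turn":[0,0,0]}])

```text
time: 12.6
ee_pos: [0.4294, 0.2891, 0.1343]
eef_rot: [0.38, 3.118, -0.0]
ft_force: [0.6, -1.1, -0.5]
grip_width: 0.331
finger_force: 30.0
```

Run:
```python
from fit import *
s=env.get_state();p=s["ee_pos"];print(p,s["eef_rot"],s["grip_width"],s["finger_force"])
b=env.grab_frame("scene");a=env.grab_frame("top")
cv2.imwrite("pics/d1.png",np.hstack([cv2.resize(b[60:180,280:420],None,fx=4,fy=4)[:,:400],cv2.resize(a[170:290,80:180],None,fx=4,fy=4)]))
# green mask of pod in scene
m=cv2.inRange(cv2.cvtColor(b,cv2.COLOR_BGR2HSV),(50,120,50),(75,255,255));print(cv2.connectedComponentsWithStats(m)[2:])
```

```text
[0.42935262 0.28907788 0.134283  ] [ 3.80129717e-01  3.11833617e+00 -4.68648462e-04] 0.3306425961920106 29.999932050704956
(array([[     0,      0,    560,    420, 235027],
       [   344,     79,     15,     19,    173]], dtype=int32), array([[279.44594025, 209.58907274],
       [352.94219653,  88.49132948]]))
```

View pics/d1.png

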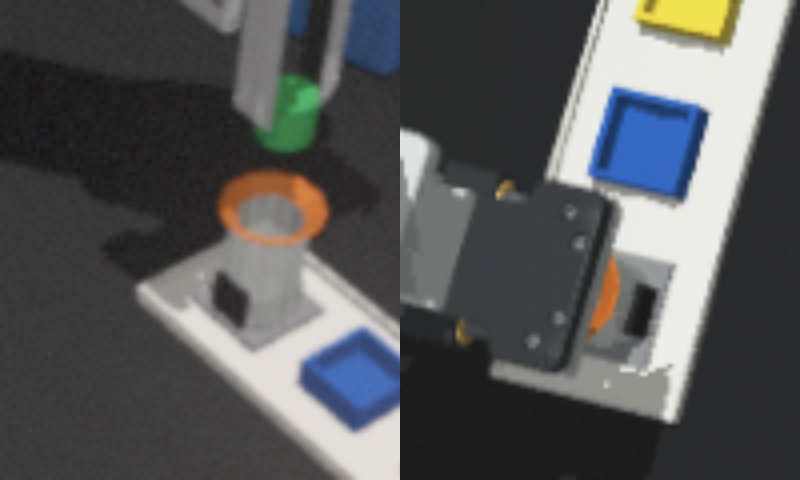

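Run:
```python
from fit import *
for zb in(.110,.120,.130,.140):
    P=np.vstack(POD[0])+[.431,.2895,zb];u=np.array([proj("scene",q) for q in P]);print(zb,"scene extents",u.min(0).round(1),u.max(0).round(1))
b=env.grab_frame("scene");m=cv2.inRange(cv2.cvtColor(b,cv2.COLOR_BGR2HSV),(50,90,40),(80,255,255));n=np.argwhere(m)[:,::-1];n=n[n[:,1]<130];print(n.min(0),n.max(0))
for z in(.077,):
    P=ring(.0305,.081)+[.431,.2895,0];u=np.array([proj("scene",q) for q in P]);print("rim",u.min(0).round(1),u.max(0).round(1))
```

```text
0.11 scene extents [341.8  85.1] [358.3 104.5]
0.12 scene extents [342.3  81.2] [359.  100.8]
0.13 scene extents [342.8  77.2] [359.7  97. ]
0.14 scene extents [343.4  73.2] [360.4  93.1]
[343  78] [359  97]
rim [333.8 101.2] [361.4 119.4]
```

Request:
jog_arm(plan=[{"delta_pos":[0,0,2],"turn":[0,0,0]},{"delta_pos":[0,0,1.8],"turn":[0,0,0]},{"delta_pos":[0,0,1.0],"turn":[0,0,0]},{"delta_pos":[0,0,0.9],"turn":[0,0,0]},{"delta_pos":[0,0,0],"turn":[0,0,0]},{"delta_pos":[0,0,0],"turn":[0,0,0]}])

```text
time: 13.35
ee_pos: [0.429, 0.2902, 0.0776]
eef_rot: [0.378, 3.119, 0.0]
ft_force: [0.3, 0.1, 0.0]
grip_width: 0.333
finger_force: 30.0
```

Request:
jog_arm(plan=[{"delta_pos":[0,0,0],"turn":[0,0,0]},{"delta_pos":[0,0,0],"turn":[0,0,0]},{"delta_pos":[0,0,0],"turn":[0,0,0]},{"delta_pos":[0,0,0],"turn":[0,0,0]},{"delta_pos":[0,0,-2],"turn":[0,0,0]},{"delta_pos":[0,0,-3],"turn":[0,0,0]},{"delta_pos":[0,0,0],"turn":[0,0,0]}], gripper=0.6)

```text
time: 14.05
ee_pos: [0.4302, 0.2911, 0.1304]
eef_rot: [0.377, 3.116, 0.005]
ft_force: [0.7, 0.2, 0.3]
grip_width: 0.599
finger_force: 0.0
```

Run:
```python
from fit import *
b=env.grab_frame("scene");s=env.get_state();print(s["ee_pos"]);print(delta((.4453-.0025,-.2003+.001,.1)))
m=cv2.inRange(cv2.cvtColor(b,cv2.COLOR_BGR2HSV),(45,40,40),(80,255,255));n=np.argwhere(m)[:,::-1];n=n[n[:,1]<180];print(len(n),n.min(0),n.max(0))
u=np.array([proj("scene",q) for q in np.vstack(POD[0])+[.431,.2895,.009]]);print(u.min(0),u.max(0))
```

```text
[0.42953557 0.29078622 0.12873616]
[-12.96767723 -47.28624504   2.77713697]
19 [43  0] [349 127]
[336.97158441 121.12062656] [352.10264467 138.99319383]
```

Run:
```python
from h import *
b=env.grab_frame("scene")
for z in(.01,.02,.03,.04,.05,.06,.075):
    u=np.round(proj("scene",np.array([.431,.2895,z])+[.012,-.012,0])).astype(int);print(z,u,b[u[1]-1:u[1]+2,u[0]-1:u[0]+2].mean((0,1)).round())
cv2.imwrite("pics/d2.png",cv2.resize(b[80:160,300:400],None,fx=5,fy=5))
```

```text
0.01 [345 139] [137. 143. 138.]
0.02 [346 136] [133. 145. 132.]
0.03 [346 133] [132. 144. 133.]
0.04 [347 129] [137. 155. 136.]
0.05 [347 126] [141. 163. 139.]
0.06 [348 123] [145. 162. 144.]
0.075 [349 117] [136. 139. 144.]
```

View pics/d2.png

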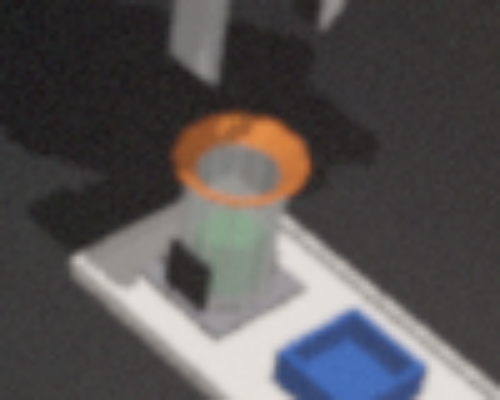

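Green shows seated in the tube (rows 205–290 of the crop, which matches the predicted floor position). Next is white.

Request:
jog_arm(plan=[{"delta_pos":[-1.081,-3.941,0],"turn":[0,0,0]},{"delta_pos":[-1.081,-3.941,0],"turn":[0,0,0]},{"delta_pos":[-1.081,-3.941,0],"turn":[0,0,0]},{"delta_pos":[-1.081,-3.941,0],"turn":[0,0,0]},{"delta_pos":[-1.081,-3.941,0],"turn":[0,0,0]},{"delta_pos":[-1.081,-3.941,0],"turn":[0,0,0]},{"delta_pos":[-1.081,-3.941,0],"turn":[0,0,0]},{"delta_pos":[-1.081,-3.941,0],"turn":[0,0,0]},{"delta_pos":[-1.081,-3.941,0],"turn":[0,0,0]},{"delta_pos":[-1.081,-3.941,0],"turn":[0,0,0]},{"delta_pos":[-1.081,-3.941,0],"turn":[0,0,0]},{"delta_pos":[-1.081,-3.941,0],"turn":[0,0,0]},{"delta_pos":[0,0,3],"turn":[0,0,0]},{"delta_pos":[0,0,3],"turn":[0,0,0]},{"delta_pos":[0,0,0],"turn":[0,0,0]},{"delta_pos":[0,0,0],"turn":[0,0,0]},{"delta_pos":[0,0,0],"turn":[0,0,0]}], gripper=0.65)

```text
time: 15.85
ee_pos: [0.4425, -0.2001, 0.0684]
eef_rot: [0.377, 3.118, -0.0]
ft_force: [-0.3, -0.5, 0.4]
grip_width: 0.653
finger_force: 0.0
```

Run:
```python
from h import *
s=env.get_state();print(s["ee_pos"],s["eef_rot"],s["joint_positions"]);print(delta((.4453-.0025,-.2003+.001,.0044)))
b=env.grab_frame("scene");cv2.imwrite("pics/e1.png",cv2.resize(b[210:320,150:280],None,fx=5,fy=5))
```

```text
[ 0.44254281 -0.2001242   0.06835624] [ 3.76736099e-01  3.11775381e+00 -4.16640866e-04] [-0.09933325  0.39214619  0.54978079  2.0781975  -0.29885235  0.74572398
  1.9685416 ]
[2.22016964e-03 8.69687307e-02 6.39561536e+00]
```

View pics/e1.png

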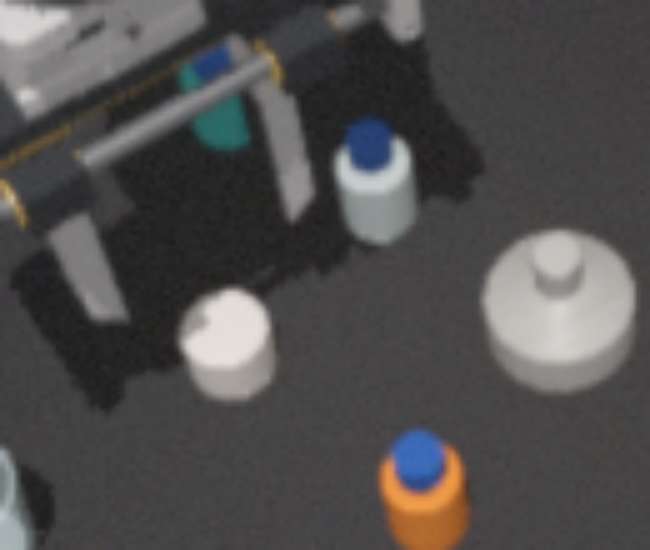

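Request:
jog_arm(plan=[{"delta_pos":[0,0.1,2],"turn":[0,0,0]},{"delta_pos":[0,0,2],"turn":[0,0,0]},{"delta_pos":[0,0,1.4],"turn":[0,0,0]},{"delta_pos":[0,0,1],"turn":[0,0,0]},{"delta_pos":[0,0,0],"turn":[0,0,0]},{"delta_pos":[0,0,0],"turn":[0,0,0]}])

```text
time: 16.5
ee_pos: [0.4425, -0.1993, 0.0038]
eef_rot: [0.378, 3.118, -0.0]
ft_force: [0.1, -0.4, 0.4]
grip_width: 0.652
finger_force: 0.0
```

Request:
jog_arm(plan=[{"delta_pos":[0,0,0],"turn":[0,0,0]},{"delta_pos":[0,0,0],"turn":[0,0,0]},{"delta_pos":[0,0,0],"turn":[0,0,0]},{"delta_pos":[0,0,0],"turn":[0,0,0]},{"delta_pos":[0,0,0],"turn":[0,0,0]},{"delta_pos":[0,0,0],"turn":[0,0,0]}], gripper=0.2)

```text
time: 17.1
ee_pos: [0.4423, -0.1991, 0.0035]
eef_rot: [0.377, 3.119, -0.0]
ft_force: [-0.9, 0.5, 5.4]
grip_width: 0.334
finger_force: 30.0
```

Request:
jog_arm(plan=[{"delta_pos":[0,0,-3],"turn":[0,0,0]},{"delta_pos":[0,0,-4],"turn":[0,0,0]},{"delta_pos":[0,0,-4],"turn":[0,0,0]},{"delta_pos":[0,0,-2],"turn":[0,0,0]},{"delta_pos":[1.08,3.933,0],"turn":[0,0,0]},{"delta_pos":[1.08,3.933,0],"turn":[0,0,0]},{"delta_pos":[1.08,3.933,0],"turn":[0,0,0]},{"delta_pos":[1.08,3.933,0],"turn":[0,0,0]},{"delta_pos":[1.08,3.933,0],"turn":[0,0,0]},{"delta_pos":[1.08,3.933,0],"turn":[0,0,0]},{"delta_pos":[1.08,3.933,0],"turn":[0,0,0]},{"delta_pos":[1.08,3.933,0],"turn":[0,0,0]},{"delta_pos":[1.08,3.933,0],"turn":[0,0,0]},{"delta_pos":[1.08,3.933,0],"turn":[0,0,0]},{"delta_pos":[1.08,3.933,0],"turn":[0,0,0]},{"delta_pos":[1.08,3.933,0],"turn":[0,0,0]},{"delta_pos":[0,0,0],"turn":[0,0,0]},{"delta_pos":[0,0,0],"turn":[0,0,0]},{"delta_pos":[0,0,0],"turn":[0,0,0]},{"delta_pos":[0,0,0],"turn":[0,0,0]}])

```text
time: 19.1
ee_pos: [0.4292, 0.289, 0.1333]
eef_rot: [0.38, 3.118, -0.0]
ft_force: [-0.5, -0.3, -0.0]
grip_width: 0.334
finger_force: 30.0
```

Run:
```python
from fit import *
s=env.get_state();print(s["ee_pos"],delta((.429,.2902,.0767)))
P=np.vstack(POD[0])+[.431,.2895,s["ee_pos"][2]-.0035];u=np.array([proj("scene",q) for q in P]);print("scene extents",u.min(0).round(1),u.max(0).round(1))
b=env.grab_frame("scene");h=cv2.cvtColor(b,cv2.COLOR_BGR2HSV);cv2.imwrite("pics/x.png",b)
l,t=u.min(0).astype(int);r,q=u.max(0).astype(int)
print(h[t-5:q+8,(l+r)//2+3,2]);print(h[(t+q)//2+2,l-8:r+9,2]); print(h[(t+q)//2+2,l-8:r+9,1])
```

```text
[0.42916314 0.28904267 0.13334366] [0.0442387  0.10942227 5.66434228]
scene extents [342.8  77.3] [359.7  97. ]
[ 54  53  52  49  52  56  96 158 181 155 150 156 160 161 188 212 190 171
 168 169 167 167 167 166 166 145  69  40  42  45  51  89 155]
[ 40  38  40  35  38  37  58  76 101 128 141 136 126 129 135 143 158 170
 171 171 170 167 163 159 134  84  48  38  45  55  57  57  55  53]
[38 13 13  0 34  0  9 17  8  6  4  4  4  8 13 12 15 15 15 15 14 15 16 16
 17 15 16 34 17 19  4  4 19 10]
```

Request:
jog_arm(plan=[{"delta_pos":[0,0,2],"turn":[0,0,0]},{"delta_pos":[0,0,1.8],"turn":[0,0,0]},{"delta_pos":[0,0,1.0],"turn":[0,0,0]},{"delta_pos":[0,0,0.8],"turn":[0,0,0]},{"delta_pos":[0,0,0],"turn":[0,0,0]},{"delta_pos":[0,0,0],"turn":[0,0,0]}])

```text
time: 19.75
ee_pos: [0.4292, 0.2902, 0.0777]
eef_rot: [0.378, 3.118, 0.0]
ft_force: [0.8, -0.3, -0.3]
grip_width: 0.333
finger_force: 30.0
```

Request:
jog_arm(plan=[{"delta_pos":[0,0,0],"turn":[0,0,0]},{"delta_pos":[0,0,0],"turn":[0,0,0]},{"delta_pos":[0,0,0],"turn":[0,0,0]},{"delta_pos":[0,0,0],"turn":[0,0,0]},{"delta_pos":[0,0,-2],"turn":[0,0,0]},{"delta_pos":[0,0,-3],"turn":[0,0,0]},{"delta_pos":[0,0,0],"turn":[0,0,0]},{"delta_pos":[0,0,0],"turn":[0,0,0]}], gripper=0.6)

```text
time: 20.55
ee_pos: [0.4291, 0.2904, 0.1276]
eef_rot: [0.377, 3.118, 0.001]
ft_force: [-1.0, 0.6, -0.7]
grip_width: 0.603
finger_force: 0.0
```

Run:
```python
from h import *
s=env.get_state();print(s["ee_pos"],delta((.5288-.0025,-.0185+.001,.1)))
b=env.grab_frame("scene");cv2.imwrite("pics/d3.png",cv2.resize(b[80:160,300:400],None,fx=5,fy=5))
```

```text
[0.42906837 0.29041533 0.12762556] [-16.77866108 -27.59046889   2.74457678]
```

View pics/d3.png

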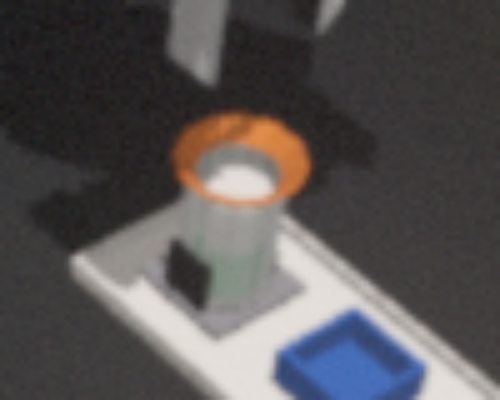

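White lies flat on green. Now red.

Request:
jog_arm(plan=[{"delta_pos":[-2.097,-3.449,0],"turn":[0,0,0]},{"delta_pos":[-2.097,-3.449,0],"turn":[0,0,0]},{"delta_pos":[-2.097,-3.449,0],"turn":[0,0,0]},{"delta_pos":[-2.097,-3.449,0],"turn":[0,0,0]},{"delta_pos":[-2.097,-3.449,0],"turn":[0,0,0]},{"delta_pos":[-2.097,-3.449,0],"turn":[0,0,0]},{"delta_pos":[-2.097,-3.449,0],"turn":[0,0,0]},{"delta_pos":[-2.097,-3.449,0],"turn":[0,0,0]},{"delta_pos":[0,0,3],"turn":[0,0,0]},{"delta_pos":[0,0,3],"turn":[0,0,0]},{"delta_pos":[0,0,0],"turn":[0,0,0]},{"delta_pos":[0,0,0],"turn":[0,0,0]},{"delta_pos":[0,0,0],"turn":[0,0,0]}], gripper=0.65)

```text
time: 21.9
ee_pos: [0.5266, -0.0177, 0.0684]
eef_rot: [0.377, 3.118, 0.0]
ft_force: [-0.5, -0.3, -0.6]
grip_width: 0.647
finger_force: 0.0
```

Run:
```python
from h import *
s=env.get_state();print(s["ee_pos"],delta((.5288-.0025,-.0185+.001,.0042)))
```

```text
[ 0.52658491 -0.01766191  0.06835229] [0.0386691  0.00725514 6.41519249]
```

Request:
jog_arm(plan=[{"delta_pos":[0,0,2],"turn":[0,0,0]},{"delta_pos":[0,0,2],"turn":[0,0,0]},{"delta_pos":[0,0,1.4],"turn":[0,0,0]},{"delta_pos":[0,0,0.95],"turn":[0,0,0]},{"delta_pos":[0,0,0],"turn":[0,0,0]},{"delta_pos":[0,0,0],"turn":[0,0,0]}])

```text
time: 22.5
ee_pos: [0.5264, -0.0179, 0.0043]
eef_rot: [0.377, 3.118, -0.0]
ft_force: [-0.2, -0.3, 0.1]
grip_width: 0.651
finger_force: 0.0
```

Request:
jog_arm(plan=[{"delta_pos":[0,0,0],"turn":[0,0,0]},{"delta_pos":[0,0,0],"turn":[0,0,0]},{"delta_pos":[0,0,0],"turn":[0,0,0]},{"delta_pos":[0,0,0],"turn":[0,0,0]},{"delta_pos":[0,0,0],"turn":[0,0,0]},{"delta_pos":[0,0,0],"turn":[0,0,0]}], gripper=0.2)

```text
time: 23.1
ee_pos: [0.5262, -0.0178, 0.004]
eef_rot: [0.377, 3.119, 0.0]
ft_force: [-1.0, -0.5, 4.7]
grip_width: 0.332
finger_force: 30.0
```

Request:
jog_arm(plan=[{"delta_pos":[0,0,-3],"turn":[0,0,0]},{"delta_pos":[0,0,-4],"turn":[0,0,0]},{"delta_pos":[0,0,-4],"turn":[0,0,0]},{"delta_pos":[0,0,-2],"turn":[0,0,0]},{"delta_pos":[2.099,3.449,0],"turn":[0,0,0]},{"delta_pos":[2.099,3.449,0],"turn":[0,0,0]},{"delta_pos":[2.099,3.449,0],"turn":[0,0,0]},{"delta_pos":[2.099,3.449,0],"turn":[0,0,0]},{"delta_pos":[2.099,3.449,0],"turn":[0,0,0]},{"delta_pos":[2.099,3.449,0],"turn":[0,0,0]},{"delta_pos":[2.099,3.449,0],"turn":[0,0,0]},{"delta_pos":[2.099,3.449,0],"turn":[0,0,0]},{"delta_pos":[0,0,0],"turn":[0,0,0]},{"delta_pos":[0,0,0],"turn":[0,0,0]},{"delta_pos":[0,0,2],"turn":[0,0,0]},{"delta_pos":[0,0,1],"turn":[0,0,0]},{"delta_pos":[0,0,0],"turn":[0,0,0]},{"delta_pos":[0,0,0],"turn":[0,0,0]}])

```text
time: 24.9
ee_pos: [0.4291, 0.2896, 0.104]
eef_rot: [-0.379, -3.119, 0.001]
ft_force: [0.3, 0.8, 0.1]
grip_width: 0.33
finger_force: 30.0
```

Run:
```python
from fit import *
s=env.get_state();print(s["ee_pos"],delta((.429,.2902,.0772)))
P=np.vstack(POD[0])+[.431,.2895,s["ee_pos"][2]-.004];u=np.array([proj("scene",q) for q in P]);print("scene extents",u.min(0).round(1),u.max(0).round(1))
b=env.grab_frame("scene");m=cv2.inRange(cv2.cvtColor(b,cv2.COLOR_BGR2HSV),(0,150,70),(4,255,255))|cv2.inRange(cv2.cvtColor(b,cv2.COLOR_BGR2HSV),(174,150,70),(180,255,255));n=np.argwhere(m)[:,::-1];n=n[(n[:,1]<160)&(n[:,0]<400)];print(len(n),n.min(0),n.max(0))
```

```text
[0.42906129 0.28958061 0.10398467] [0.02077258 0.05994111 2.67843852]
scene extents [341.3  88.9] [357.7 108.2]
180 [343  90] [357 108]
```

Aligned, so I lower and release.

Request:
jog_arm(plan=[{"delta_pos":[0,0,1],"turn":[0,0,0]},{"delta_pos":[0,0,1.0],"turn":[0,0,0]},{"delta_pos":[0,0,0.65],"turn":[0,0,0]},{"delta_pos":[0,0,0],"turn":[0,0,0]},{"delta_pos":[0,0,0],"turn":[0,0,0]}])

```text
time: 25.45
ee_pos: [0.4287, 0.2901, 0.0771]
eef_rot: [-0.377, -3.119, 0.001]
ft_force: [0.2, -0.1, -0.5]
grip_width: 0.332
finger_force: 30.0
```

Request:
jog_arm(plan=[{"delta_pos":[0,0,0],"turn":[0,0,0]},{"delta_pos":[0,0,0],"turn":[0,0,0]},{"delta_pos":[0,0,0],"turn":[0,0,0]},{"delta_pos":[0,0,0],"turn":[0,0,0]},{"delta_pos":[0,0,-2],"turn":[0,0,0]},{"delta_pos":[0,0,-3],"turn":[0,0,0]},{"delta_pos":[0,0,-1],"turn":[0,0,0]},{"delta_pos":[0,0,0],"turn":[0,0,0]}], gripper=0.6)

```text
time: 26.25
ee_pos: [0.4293, 0.2908, 0.1385]
eef_rot: [0.377, 3.117, 0.003]
ft_force: [-0.2, 1.0, 0.0]
grip_width: 0.598
finger_force: 0.0
```

Run:
```python
from h import *
s=env.get_state();print(s["ee_pos"],delta((.6238-.0025,-.0198+.001,.1)))
b=env.grab_frame("scene");cv2.imwrite("pics/d4.png",cv2.resize(b[80:160,300:400],None,fx=5,fy=5))
```

```text
[0.42930055 0.29075782 0.13846749] [-26.02086879 -25.49472023   3.82484346]
```

View pics/d4.png

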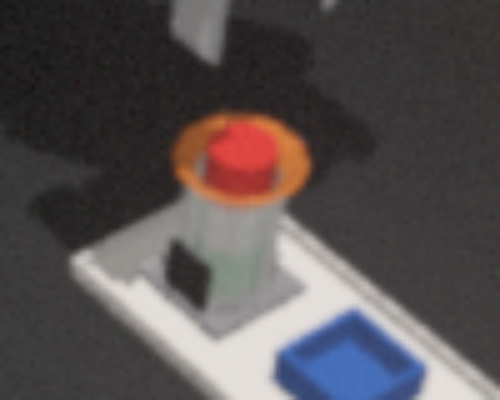

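Red sits flat on top. Next is the yellow-cap vial.

Request:
jog_arm(plan=[{"delta_pos":[-2.891,-2.833,0],"turn":[0,0,0]},{"delta_pos":[-2.891,-2.833,0],"turn":[0,0,0]},{"delta_pos":[-2.891,-2.833,0],"turn":[0,0,0]},{"delta_pos":[-2.891,-2.833,0],"turn":[0,0,0]},{"delta_pos":[-2.891,-2.833,0],"turn":[0,0,0]},{"delta_pos":[-2.891,-2.833,0],"turn":[0,0,0]},{"delta_pos":[-2.891,-2.833,0],"turn":[0,0,0]},{"delta_pos":[-2.891,-2.833,0],"turn":[0,0,0]},{"delta_pos":[-2.891,-2.833,0],"turn":[0,0,0]},{"delta_pos":[0,0,3],"turn":[0,0,0]},{"delta_pos":[0,0,3],"turn":[0,0,0]},{"delta_pos":[0,0,0],"turn":[0,0,0]},{"delta_pos":[0,0,0],"turn":[0,0,0]},{"delta_pos":[0,0,0],"turn":[0,0,0]}], gripper=0.6)

```text
time: 27.7
ee_pos: [0.6212, -0.0194, 0.0784]
eef_rot: [0.377, 3.118, 0.0]
ft_force: [-0.1, 0.2, 0.2]
grip_width: 0.596
finger_force: 0.0
```

Run:
```python
from h import *
s=env.get_state();print(s["ee_pos"],delta((.6238-.0025,-.0198+.001,.0142)))
```

```text
[ 0.62119266 -0.01936344  0.07843472] [0.01113128 0.05586913 6.42347569]
```

Request:
jog_arm(plan=[{"delta_pos":[0,0.05,2],"turn":[0,0,0]},{"delta_pos":[0,0,2],"turn":[0,0,0]},{"delta_pos":[0,0,1.4],"turn":[0,0,0]},{"delta_pos":[0,0,1.0],"turn":[0,0,0]},{"delta_pos":[0,0,0],"turn":[0,0,0]},{"delta_pos":[0,0,0],"turn":[0,0,0]}])

```text
time: 28.3
ee_pos: [0.6211, -0.0191, 0.014]
eef_rot: [0.377, 3.118, -0.0]
ft_force: [1.4, 0.6, -0.3]
grip_width: 0.601
finger_force: 0.0
```

Request:
jog_arm(plan=[{"delta_pos":[0,0,0],"turn":[0,0,0]},{"delta_pos":[0,0,0],"turn":[0,0,0]},{"delta_pos":[0,0,0],"turn":[0,0,0]},{"delta_pos":[0,0,0],"turn":[0,0,0]},{"delta_pos":[0,0,0],"turn":[0,0,0]},{"delta_pos":[0,0,0],"turn":[0,0,0]}], gripper=0.2)

```text
time: 28.9
ee_pos: [0.6209, -0.019, 0.0135]
eef_rot: [0.377, 3.119, 0.0]
ft_force: [-0.6, -0.1, 3.1]
grip_width: 0.29
finger_force: 30.0
```

Request:
jog_arm(plan=[{"delta_pos":[0,0,-2],"turn":[0,0,0]},{"delta_pos":[0,0,-3],"turn":[0,0,0]},{"delta_pos":[0,0,-3],"turn":[0,0,0]},{"delta_pos":[0,0,-1],"turn":[0,0,0]},{"delta_pos":[1.279,3.644,0],"turn":[0,0,0]},{"delta_pos":[1.279,3.644,0],"turn":[0,0,0]},{"delta_pos":[1.279,3.644,0],"turn":[0,0,0]},{"delta_pos":[1.279,3.644,0],"turn":[0,0,0]},{"delta_pos":[1.279,3.644,0],"turn":[0,0,0]},{"delta_pos":[1.279,3.644,0],"turn":[0,0,0]},{"delta_pos":[1.279,3.644,0],"turn":[0,0,0]},{"delta_pos":[0,0,0],"turn":[0,0,0]},{"delta_pos":[0,0,2],"turn":[0,0,0]},{"delta_pos":[0,0,2],"turn":[0,0,0]},{"delta_pos":[0,0,0],"turn":[0,0,0]},{"delta_pos":[0,0,0],"turn":[0,0,0]},{"delta_pos":[0,0,0],"turn":[0,0,0]}])

```text
time: 30.6
ee_pos: [0.5952, 0.25, 0.0642]
eef_rot: [0.378, 3.118, 0.001]
ft_force: [0.2, 0.2, 0.5]
grip_width: 0.29
finger_force: 30.0
```

Run:
```python
from fit import *
s=env.get_state();print(s["ee_pos"],s["finger_force"],delta((.5948,.2501,.0215)))
b=env.grab_frame("scene");zb=s["ee_pos"][2]-.0135
u=np.array([proj("scene",q) for q in ring(.009,zb+.052)+[.597,.2493,0]]);print("cap top",u.min(0).round(1),u.max(0).round(1))
u=np.array([proj("scene",q) for q in np.vstack(VIAL[0])+[.597,.2493,zb]]);print("body",u.min(0).round(1),u.max(0).round(1))
h=cv2.cvtColor(b,cv2.COLOR_BGR2HSV);m=cv2.inRange(h,(5,180,80),(17,255,255));n=np.argwhere(m)[:,::-1];n=n[(n[:,1]<200)&(n[:,0]>370)&(n[:,0]<430)&(n[:,1]>110)];print(n.min(0),n.max(0),len(n))
```

```text
[0.59517267 0.24999739 0.06419276] 29.998259246349335 [ 4.24760342e-02 -1.27539328e-03  4.26923963e+00]
cap top [401.2 144.3] [410.4 150.7]
body [393.4 148.2] [411.  170.3]
[398 156] [409 170] 33
```

Request:
jog_arm(plan=[{"delta_pos":[0,0,1.5],"turn":[0,0,0]},{"delta_pos":[0,0,1.5],"turn":[0,0,0]},{"delta_pos":[0,0,0.8],"turn":[0,0,0]},{"delta_pos":[0,0,0.3],"turn":[0,0,0]},{"delta_pos":[0,0,0],"turn":[0,0,0]},{"delta_pos":[0,0,0],"turn":[0,0,0]}])

```text
time: 31.25
ee_pos: [0.5946, 0.25, 0.0219]
eef_rot: [-0.377, -3.119, 0.001]
ft_force: [0.3, -0.9, 0.2]
grip_width: 0.29
finger_force: 30.0
```

Request:
jog_arm(plan=[{"delta_pos":[0,0,0.1],"turn":[0,0,0]},{"delta_pos":[0,0,0],"turn":[0,0,0]},{"delta_pos":[0,0,0],"turn":[0,0,0]}])

```text
time: 31.55
ee_pos: [0.5948, 0.2501, 0.0215]
eef_rot: [0.377, 3.119, 0.0]
ft_force: [-1.0, -0.7, 5.5]
grip_width: 0.294
finger_force: 30.0
```

Request:
jog_arm(plan=[{"delta_pos":[0,0,0],"turn":[0,0,0]},{"delta_pos":[0,0,0],"turn":[0,0,0]},{"delta_pos":[0,0,0],"turn":[0,0,0]},{"delta_pos":[0,0,0],"turn":[0,0,0]},{"delta_pos":[0,0,-1],"turn":[0,0,0]},{"delta_pos":[0,0,-3],"turn":[0,0,0]},{"delta_pos":[0,0,-4],"turn":[0,0,0]},{"delta_pos":[0,0,-3],"turn":[0,0,0]},{"delta_pos":[0,0,0],"turn":[0,0,0]}], gripper=0.5)

```text
time: 32.45
ee_pos: [0.5967, 0.2508, 0.1364]
eef_rot: [0.377, 3.113, 0.006]
ft_force: [1.0, -0.1, 0.1]
grip_width: 0.501
finger_force: 0.0
```

Request:
jog_arm(plan=[{"delta_pos":[-0.489,-4.073,0],"turn":[0,0,0]},{"delta_pos":[-0.489,-4.073,0],"turn":[0,0,0]},{"delta_pos":[-0.489,-4.073,0],"turn":[0,0,0]},{"delta_pos":[-0.489,-4.073,0],"turn":[0,0,0]},{"delta_pos":[-0.489,-4.073,0],"turn":[0,0,0]},{"delta_pos":[-0.489,-4.073,0],"turn":[0,0,0]},{"delta_pos":[-0.489,-4.073,0],"turn":[0,0,0]},{"delta_pos":[-0.489,-4.073,0],"turn":[0,0,0]},{"delta_pos":[-0.489,-4.073,0],"turn":[0,0,0]},{"delta_pos":[-0.489,-4.073,0],"turn":[0,0,0]},{"delta_pos":[-0.489,-4.073,0],"turn":[0,0,0]},{"delta_pos":[0,0,3],"turn":[0,0,0]},{"delta_pos":[0,0,2],"turn":[0,0,0]},{"delta_pos":[0,0,0],"turn":[0,0,0]},{"delta_pos":[0,0,0],"turn":[0,0,0]},{"delta_pos":[0,0,0],"turn":[0,0,0]}], gripper=0.6)

```text
time: 34.05
ee_pos: [0.5406, -0.1978, 0.0825]
eef_rot: [0.377, 3.118, -0.0]
ft_force: [-0.1, -0.4, -0.6]
grip_width: 0.601
finger_force: 0.0
```

Run:
```python
from fit import *
s=env.get_state();print(s["ee_pos"],delta((.5402,-.1978,.0142)))
for c in("top","scene"):
    b=env.grab_frame(c)
    V=[[p+[0,0,.008] for p in part] for part in VIAL]
    for r in env.trace(c,"vial_yellow"):
        if np.hypot(*(np.array(r["location"])-proj(c,np.array([.597,.2493,.035]))))<12: print(c,fit(c,V,r["region"],(.597,.2493)))
```

```text
[ 0.54064144 -0.19783517  0.08246404] [ 0.05325961 -0.0068881   6.8263367 ]
top (array([0.59705895, 0.25011019]), 204.0, 237.921875)
scene (array([0.59824415, 0.24964561]), 290.0, 295.53125)
```

Yellow vial is centred in its pocket. Now I grasp the blue-cap vial.

Request:
jog_arm(plan=[{"delta_pos":[0.05,0,2.4],"turn":[0,0,0]},{"delta_pos":[0,0,2],"turn":[0,0,0]},{"delta_pos":[0,0,1.4],"turn":[0,0,0]},{"delta_pos":[0,0,1.0],"turn":[0,0,0]},{"delta_pos":[0,0,0],"turn":[0,0,0]},{"delta_pos":[0,0,0],"turn":[0,0,0]}])

```text
time: 34.85
ee_pos: [0.5398, -0.198, 0.0138]
eef_rot: [0.378, 3.118, -0.0]
ft_force: [-0.5, 0.1, -0.1]
grip_width: 0.6
finger_force: 0.0
```

Request:
jog_arm(plan=[{"delta_pos":[0,0,0],"turn":[0,0,0]},{"delta_pos":[0,0,0],"turn":[0,0,0]},{"delta_pos":[0,0,0],"turn":[0,0,0]},{"delta_pos":[0,0,0],"turn":[0,0,0]},{"delta_pos":[0,0,0],"turn":[0,0,0]},{"delta_pos":[0,0,0],"turn":[0,0,0]}], gripper=0.2)

```text
time: 35.45
ee_pos: [0.5397, -0.1978, 0.0135]
eef_rot: [0.377, 3.118, -0.0]
ft_force: [-1.3, 0.8, 4.5]
grip_width: 0.289
finger_force: 30.0
```

Request:
jog_arm(plan=[{"delta_pos":[0,0,-3],"turn":[0,0,0]},{"delta_pos":[0,0,-4],"turn":[0,0,0]},{"delta_pos":[0,0,-4],"turn":[0,0,0]},{"delta_pos":[1.262,4.071,0],"turn":[0,0,0]},{"delta_pos":[1.262,4.071,0],"turn":[0,0,0]},{"delta_pos":[1.262,4.071,0],"turn":[0,0,0]},{"delta_pos":[1.262,4.071,0],"turn":[0,0,0]},{"delta_pos":[1.262,4.071,0],"turn":[0,0,0]},{"delta_pos":[1.262,4.071,0],"turn":[0,0,0]},{"delta_pos":[1.262,4.071,0],"turn":[0,0,0]},{"delta_pos":[1.262,4.071,0],"turn":[0,0,0]},{"delta_pos":[1.262,4.071,0],"turn":[0,0,0]},{"delta_pos":[1.262,4.071,0],"turn":[0,0,0]},{"delta_pos":[1.262,4.071,0],"turn":[0,0,0]},{"delta_pos":[0,0,0],"turn":[0,0,0]},{"delta_pos":[0,0,3],"turn":[0,0,0]},{"delta_pos":[0,0,3],"turn":[0,0,0]},{"delta_pos":[0,0,0],"turn":[0,0,0]},{"delta_pos":[0,0,0],"turn":[0,0,0]},{"delta_pos":[0,0,0],"turn":[0,0,0]}])

```text
time: 37.45
ee_pos: [0.5123, 0.2704, 0.0647]
eef_rot: [0.378, 3.117, 0.002]
ft_force: [0.9, -0.9, -0.4]
grip_width: 0.287
finger_force: 30.0
```

Run:
```python
from fit import *
s=env.get_state();print(s["ee_pos"],s["finger_force"],delta((.5117,.2702,.0215)))
b=env.grab_frame("scene");zb=s["ee_pos"][2]-.0135
u=np.array([proj("scene",q) for q in np.vstack(VIAL[0])+[.514,.2694,zb]]);print("body",u.min(0).round(1),u.max(0).round(1))
h=cv2.cvtColor(b,cv2.COLOR_BGR2HSV);m=cv2.inRange(h,(5,180,80),(17,255,255));n=np.argwhere(m)[:,::-1];n=n[(n[:,1]<165)&(n[:,0]>364)&(n[:,0]<395)&(n[:,1]>90)];print(n.min(0),n.max(0),len(n))
```

```text
[0.51231909 0.27035184 0.06474784] 29.998269081115723 [ 0.06176886 -0.03436039  4.32467622]
body [365.5 124.9] [381.5 146.4]
[371 133] [380 144] 22
```

Request:
jog_arm(plan=[{"delta_pos":[0,0,1.5],"turn":[0,0,0]},{"delta_pos":[0,0,1.5],"turn":[0,0,0]},{"delta_pos":[0,0,0.8],"turn":[0,0,0]},{"delta_pos":[0,0,0.35],"turn":[0,0,0]},{"delta_pos":[0,0,0],"turn":[0,0,0]},{"delta_pos":[0,0,0],"turn":[0,0,0]}])

```text
time: 38.1
ee_pos: [0.5115, 0.2701, 0.0214]
eef_rot: [-0.377, -3.119, 0.001]
ft_force: [0.2, 0.0, -0.8]
grip_width: 0.289
finger_force: 30.0
```

Request:
jog_arm(plan=[{"delta_pos":[0,0,0.1],"turn":[0,0,0]},{"delta_pos":[0,0,0],"turn":[0,0,0]},{"delta_pos":[0,0,0],"turn":[0,0,0]}])

```text
time: 38.4
ee_pos: [0.5116, 0.2702, 0.0211]
eef_rot: [0.377, 3.119, 0.0]
ft_force: [-3.3, -2.6, 10.0]
grip_width: 0.292
finger_force: 30.0
```

Contact made. I release, lift, and move away (toward +y) to look.

Request:
jog_arm(plan=[{"delta_pos":[0,0,0],"turn":[0,0,0]},{"delta_pos":[0,0,0],"turn":[0,0,0]},{"delta_pos":[0,0,0],"turn":[0,0,0]},{"delta_pos":[0,0,0],"turn":[0,0,0]},{"delta_pos":[0,0,-1],"turn":[0,0,0]},{"delta_pos":[0,0,-3],"turn":[0,0,0]},{"delta_pos":[0,0,-4],"turn":[0,0,0]},{"delta_pos":[0,0,-4],"turn":[0,0,0]},{"delta_pos":[0,0,-3],"turn":[0,0,0]},{"delta_pos":[2,3,0],"turn":[0,0,0]},{"delta_pos":[2,3,0],"turn":[0,0,0]},{"delta_pos":[3,3,0],"turn":[0,0,0]},{"delta_pos":[3,3,0],"turn":[0,0,0]},{"delta_pos":[3,3,0],"turn":[0,0,0]},{"delta_pos":[3,3,0],"turn":[0,0,0]},{"delta_pos":[3,3,0],"turn":[0,0,0]},{"delta_pos":[3,3,0],"turn":[0,0,0]},{"delta_pos":[3,3,0],"turn":[0,0,0]},{"delta_pos":[3,3,0],"turn":[0,0,0]},{"delta_pos":[0,0,0],"turn":[0,0,0]}], gripper=0.5)

```text
time: 40.4
ee_pos: [0.3057, 0.6329, 0.1706]
eef_rot: [-0.366, -3.118, -0.001]
ft_force: [-1.7, 0.3, 0.1]
grip_width: 0.499
finger_force: 0.0
```

Run:
```python
from fit import *
F={c:env.grab_frame(c) for c in("top","scene")}
cv2.imwrite("pics/f1.png",np.hstack([cv2.resize(F["top"][130:290,90:190],None,fx=3,fy=3),cv2.resize(F["scene"][80:220,300:440],(480,480))]))
V=[[p+[0,0,.008] for p in part] for part in VIAL]
for n,M,xy,z in(("vial_yellow",V,(.597,.2493),.035),("vial_blue",V,(.514,.2694),.035),("spent_pod",POD,(.5414,-.2923),.013),("empty_vial",VIAL,(.4415,-.118),.026)):
  for c in("top","scene"):
    for r in env.trace(c,n):
        if np.hypot(*(np.array(r["location"])-proj(c,np.r_[xy,z])))<12: print(n,c,fit(c,M,r["region"],xy));break
```

```text
vial_yellow top (array([0.5972432 , 0.24961113]), 175.0, 238.03125)
vial_yellow scene (array([0.59828475, 0.24999761]), 223.0, 295.8125)
vial_blue top (array([0.51452492, 0.27161833]), 195.0, 238.484375)
vial_blue scene (array([0.51489609, 0.27191489]), 180.0, 274.265625)
spent_pod top (array([ 0.54072803, -0.29146121]), 246.0, 251.75)
spent_pod scene (array([ 0.54249486, -0.29276834]), 361.0, 408.6875)
empty_vial top (array([ 0.44111435, -0.11811608]), 180.0, 195.203125)
empty_vial scene (array([ 0.44216113, -0.11783432]), 304.0, 321.875)
```

View pics/f1.png

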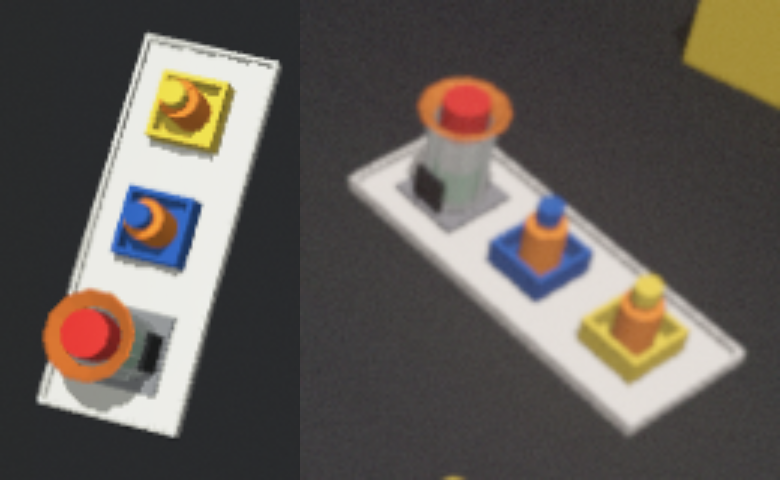

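All three stations look right: red on top of the stack in the tube, and both vials upright in their own colour's pocket. The look-alikes haven't moved, so I'm handing the job in.

```bash
python3 -c "
from rig import env
print(env.job_done())"
```

```text
the job is handed in; nothing more can be done
None
```

The job is handed in; it returned no verdict. The last pictures show the pods stacked flat in the tube (green, white, red from the bottom), both amber vials upright and within about 3 mm of centre in their pockets, and the spent pod and empty vial where they stood.

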